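Reset the heating bath's over-temperature interlock

TASK

On the bath console, push the sliding shutter away from you until it is fully open, then press the two round keys down together, one fingertip on each, hold both fully down for a full three seconds and let them up. Then push the shutter back until it is fully shut over the keys. Only push with the fingers: do not grip anything, do not press one round key without the other, leave the square stop key alone and do not disturb the flask, jar and vial.

Things in the scene. Friction and masses are not known exactly. Their poses are not given: they have to be found in the camera images.
- console: White fixed box, 200 (x) x 260 (y) x 60 mm high. Origin: centre of its underside; x points away from the robot side, y left, z up; turned up to 0.45 rad. On its flat top, in mm: round keys at x -45, y 65 and y 5 under the shutter; rails 8 high, 10 wide, along x at y -21 and 91; a display strip 14 high at x 67 to 97; square stop key at x -45, y -90.
- pair_mid (a point): Point on the console's top face (60 mm above the bench) midway between the two round keys; axes as the console's. It does not move with the keys or the shutter.
- key_left_top (a point): Centre of the top of the left (console +y) round black key: cap 26 mm in diameter, its top 18 mm above the console's top when up, in a grey collar 42 mm in diameter and 12 mm high (a key fully down is flush with its collar). The point moves down with the key.
- key_right_top (a point): The same for the right (console -y) round key.
- key_left (a joint): How far the left round key is pressed: 0 up, 0.006 m fully down. Springs back by itself. Takes 1.5 N to start and 5 N to be fully down (each key).
- key_right (a joint): The same for the right round key.
- rib_top (a point): Centre of the top edge of the shutter's rib; moves with it. White shutter with a black rib: plate 52 mm (x) x 124 mm (y), upper face 26 mm above the console's top. The rib across its middle is 8 mm thick (x), 90 long (y), 16 high (top edge 42 mm above the console's top). Push the rib from its robot side to open, from its far side to shut.
- shutter (a joint): Shutter travel along console +x: 0 fully shut (over the keys, rib midway over them), 0.060 m fully open (keys bare, the plate's near edge 34 mm beyond the key centres). Starts shut or up to 0.010 m ajar. It stays where it is left; sliding it takes about 2 N.
- stop_top (a point): Centre of the top of the square stop key, 24 x 24 mm, its top 14 mm above the console's top. Not to be pressed.
- stop_key (a joint): How far the stop key is pressed: 0 up, 0.005 m down.
- flask: Conical glass flask with a narrow neck, 72 mm across the foot, 100 mm high, standing on the bench beside the console. Origin: centre of its foot. Loose, to be left alone.
- jar: Amber jar with a black cap, 56 mm in diameter, 85 mm high, standing on the bench on the console's other side (flask and jar may swap). Origin: centre of its foot. Loose, to be left alone.
- vial: Small capped glass vial, 26 mm in diameter, 45 mm high, standing on the console's top at its far right corner. Origin: centre of its foot. Loose, to be left alone.

How it is judged:
On the way, in this order (a step that is already met when the one before it is completed fails the run):
1. the shutter is open (value of joint shutter above 0.05 m), for 0.2 s.
2. both round keys are held down together, with the shutter open, for three seconds (value of joint each of key_left, key_right above 0.004 m and value of joint shutter above 0.045 m), for 2.8 s.
3. both round keys are let up, the shutter still open (value of joint each of key_left, key_right below 0.001 m and value of joint shutter above 0.04 m), for 0.1 s.
At the end, for the whole second after the job is handed in: The shutter is within 5 mm of fully shut and at rest, both round keys and the stop key are up (within 1 mm), and the flask, jar and vial stand upright where they were (value of joint shutter below 0.005 m and value of joint each of key_left, key_right, stop_key below 0.001 m and velocity of joint shutter below 0.005 m/s and angle between each of flask, jar, vial's own z axis and vertical below 0.1 rad); the robot touches nothing.
It fails at once if one round key pressed down without the other ((value of joint key_left above 0.0045 m and value of joint key_right below 0.001 m) or (value of joint key_right above 0.0045 m and value of joint key_left below 0.001 m)).
It fails at once if the stop key was pressed (value of joint stop_key above 0.0025 m).
It fails at once if the shutter was gripped or forced (over 40 N) (contact force between shutter and the fingers above 40 N).
It fails at once if the flask, jar or vial was moved (over 15 mm), lifted or tipped (distance of any of flask, jar, vial from where it was at the start of the episode above 0.015 m or angle between any of flask, jar, vial's own z axis and vertical above 0.3 rad).
It also fails if it takes over 64 s, if anything falls off the work surface, if the arm or the gripper's body presses on something with over 40 N, if the wrist force passes 120 N, or if a joint passes its speed limit or range.

ROBOT

A 6-joint arm with a two-finger parallel gripper is mounted at the origin on the work surface. World frame = base frame: x ahead of the robot, y to its left, z up, the work surface at z = 0. Lengths are in m, angles in rad, forces in N, time in s.
With the tool pointing down it reaches from about 0.375 to 0.975 m from the base axis. Payload 3.8 kg.
Tool frame: the origin (TCP) lies between the finger pads; the fingertips stand 14 mm ahead of it and the grasp point (between the pads) lies 5 mm behind it (tips_ahead is the distance from the TCP to the fingertips, in m); x points along the fingers, y is the direction in which the jaws open and shut, and the axes are right-handed (so a half turn about x gives the same grasp; the last joint's range is limited). The gripper opens to 85 mm and grips with 20 to 120 N. Pads are 22 mm wide; open, the fingers measure 114 mm over their backs; the gripper's body (76 mm by 85 mm) begins 54 mm behind the grasp point. The pads swing forward as they close: fully open they stand 13 mm farther back than shut.
Start: joints at [-1.344, 0.264, 1.604, -0, 1.274, -0.037], TCP at [0.176, -0.652, 0.245] pointing down, gripper open.
Joint ranges: [-2.63, 2.63], [-0.94, 2.18], [0.31, 2.57], [-1.31, 4.45], [0, 2.66], [-2.55, 2.55]. Speed limits (rad/s): [2.57, 2.57, 3.14, 3.14, 3.14, 3.14].

INTERFACE

Orientations are given as a rotation vector (axis times angle).
In Python, from workcell import read_state, read_camera, camera_params, finish_job, spot_in, tips_ahead gives the robot as it stands.
- The arm moves only by the tool apply_moves, never from a script. Its argument "commands" is a list of rows, each a list of 7 numbers: the closure, from 0 (fully open) to 1 (shut), then the shift along the tool's x, y, z in mm, then the turn, a rotation vector about the tool's x, y, z in degrees. A call has 1 to 8 rows; each row is the pose to reach, as a shift and turn from the pose commanded when the call began, along the tool's axes at that moment; what a row does not reach only later rows make up. A row lasts 1/8 s, in which the tool goes at most 62.5 mm and 10.7 degrees, less where a joint would pass 70% of its speed; a pose out of reach is approached as far as the arm can. A call with a gripper value outside its range is refused whole. The fingers move at their own pace and stop on an object; "force" is the grip in N (left out, the last holds). Time passes only in rows, so rows that repeat a pose let the fingers close. It gives the time, the measured TCP pose, the force and the opening at its end, in the units of the state.
- read_state(): the state, without advancing time (a new reading comes with each control period).
- read_camera(name): name is "scene" or "top" or "wrist"; returns (picture, depth): 420x560x3 uint8, red, green, blue; 420x560 float32, m along the optical axis (not along the pixel's ray), 0 where there is no reading.
- camera_params(name): a dict with "fx", "fy", "cx", "cy" (pixels), "camera_from_world" (4x4, takes a point from world to camera coordinates); the wrist camera has in their place "mount" (4x4, takes a point from camera to tool coordinates, whose origin is the TCP and whose axes are the tool frame's). Camera axes: x right, y down, z forward; pixel columns grow to the right and rows downward; lengths in m; the calibration is good to about 2 mm. A picture is of the moment at which its call begins: read the wrist's pose just before it. camera_params takes no time and is no camera call.
- finish_job(): hands the job in, once; it reports no verdict.
Trained networks look in the newest picture that a camera, given by its name, has taken for a name from the list of things; names that differ only in an ending like _2 or _b are one class to them, and where a whole thing is asked for, a point or a joint stands for the part that bears it (a point fixed in the world has none). Each returns a list of dicts, best first, with "p" (0 to 1); they miss things now and then, are a little off and sometimes report something else, mostly with a low value. They report only what shows in the picture. A call takes as long as a camera call.
- spot_in(camera, name): "at" ([column, row] in pixels, amid what is visible of it).
The state is a dict: "time": time; "q": joint angles; "joint_vel": joint speeds; "joint_torque": joint torques, N m; "tool_pos": TCP position; "tcp_rot": TCP orientation; "wrist_force": force on the tool from outside, world axes, zero at the start; "torque": the same for the moment, N m; "width": opening from 0.0 (shut) to 1.0 (fully open).
Only numpy, scipy, OpenCV 4.12 (cv2) and the standard library are available. Lean on these libraries where they do the work, as an engineer would, in place of code of your own. Each camera call takes 0.05 s, during which the arm holds its last target. There are 200 camera calls.

## Working session

There is one attempt and no reset: what is moved stays moved. The work goes in short steps, Python scripts to look and compute and a tool call to move; the robot and the scene stay as the last step left them, time stands still between calls to the robot, and variables do not carry over. Pictures are saved under pics/ and viewed, on a budget of 10 in all, crops included, one or two more only if the job needs it, and the job is handed in when it is done.

Besides the shell and the picture viewer there is one more tool, called after ">>>" as a command line: name --pt "numbers of a row" for each row, then --argument value for the rest. apply_moves: Moves the arm, as the interface text tells. Its arguments: {"type":"object","properties":{"commands":{"type":"array","items":{"type":"array","items":{"type":"number"}}},"force":{"type":"number"}},"required":["commands"]}

```bash
mkdir -p pics
cat > h.py <<'E'
import numpy as np, cv2
from workcell import *
from scipy.spatial.transform import Rotation as R
def world_T(cam):
    p=camera_params(cam)
    if cam=="wrist":
        s=read_state(); T=np.eye(4); T[:3,:3]=R.from_rotvec(s["tcp_rot"]).as_matrix(); T[:3,3]=s["tool_pos"]
        return p, T@np.array(p["mount"])
    return p, np.linalg.inv(np.array(p["camera_from_world"]))
def cloud(p,T,d):
    v,u=np.mgrid[:d.shape[0],:d.shape[1]]
    c=np.stack([(u-p["cx"])/p["fx"]*d,(v-p["cy"])/p["fy"]*d,d,np.ones_like(d)],-1)
    return (c@T.T)[...,:3]
def at(W,d,px,r=2):
    u,v=int(round(px[0])),int(round(px[1])); w=W[v-r:v+r+1,u-r:u+r+1].reshape(-1,3); m=d[v-r:v+r+1,u-r:u+r+1].ravel()>0
    return np.median(w[m],0).round(4)
E
python3 - <<'E'
from h import *
s=read_state();print(s, tips_ahead)
p,T=world_T("top");im,d=read_camera("top");W=cloud(p,T,d)
cv2.imwrite("pics/top.png",im[...,::-1]);np.savez("top.npz",im=im,d=d,W=W)
for n in ["console","rib_top","stop_top","flask","jar","vial"]:
    for r in spot_in("top",n)[:2]: print(n,r,at(W,d,r["at"]))
E
```

```text
{'time': 0.0, 'q': array([-1.34389201e+00,  2.64734495e-01,  1.60538732e+00,  1.27689976e-05,
        1.27368708e+00, -3.68864130e-02]), 'joint_vel': array([-0.00046584,  0.00075249, -0.00042281, -0.00064901, -0.000603  ,
        0.00107457]), 'joint_torque': array([-1.30123917e-03, -5.15110588e+01, -3.67314863e+01, -3.21038951e-04,
        1.28707982e-02, -1.31652530e-05]), 'tool_pos': array([ 0.1758539 , -0.65096357,  0.24396736]), 'tcp_rot': array([ 2.08134803,  0.27846437, -2.08176399]), 'wrist_force': array([ 0.66093388,  0.05897167, -0.27556451]), 'torque': array([ 0.00215265, -0.01323036, -0.0021413 ]), 'width': 1.0005757718666828} 0.014
console {'at': [320.7, 235.1], 'p': 0.95} [ 0.5234 -0.0577  0.0603]
console {'at': [309.5, 250.9], 'p': 0.41} [ 0.4813 -0.0305  0.1007]
rib_top {'at': [309.7, 250.9], 'p': 0.71} [ 0.4813 -0.0305  0.1007]
stop_top {'at': [362.5, 252.1], 'p': 0.46} [ 0.4863 -0.1489  0.0745]
flask {'at': [418.5, 231.1], 'p': 0.56} [ 0.5409 -0.2804  0.0601]
jar {'at': [232.6, 249.0], 'p': 0.88} [0.4811 0.1397 0.0859]
jar {'at': [362.4, 255.0], 'p': 0.41} [ 0.4797 -0.1492  0.0733]
vial {'at': [363.8, 209.3], 'p': 0.53} [ 0.5791 -0.1479  0.1054]
```

View pics/top.png

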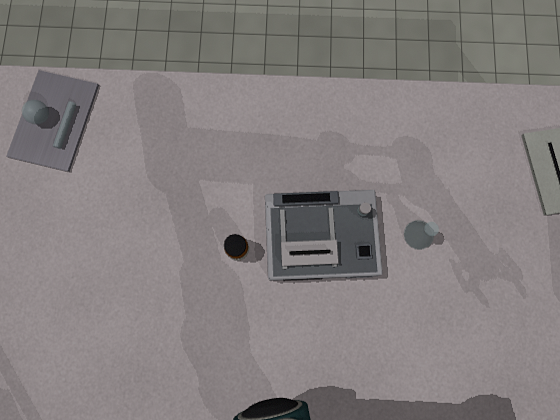

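```bash
cat >> h.py <<'E'
def plan(pos,yaw):
    "pose with tool x down, tool y along direction yaw+90deg (or opposite): shift mm & turn deg in current tool frame"
    s=read_state(); A=R.from_rotvec(s["tcp_rot"]); y=np.array([-np.sin(yaw),np.cos(yaw),0])
    for sg in (1,-1):
        x=np.array([0,0,-1.]); B=R.from_matrix(np.stack([x,sg*y,np.cross(x,sg*y)],1))
        print(sg,"shift",(A.inv().apply(np.array(pos)-s["tool_pos"])*1e3).round(1),"turn",np.degrees((A.inv()*B).as_rotvec()).round(1))
E
python3 - <<'E'
from h import *
print(R.from_rotvec(read_state()["tcp_rot"]).as_matrix().round(3)); print(np.array(camera_params("wrist")["mount"]).round(3), camera_params("wrist")["fx"])
plan([0.42,-0.055,0.30],0.03)
E
```

```text
[[-0.     0.261 -0.965]
 [ 0.001 -0.965 -0.261]
 [-1.    -0.001  0.   ]]
[[ 0.    -0.271  0.963 -0.128]
 [ 1.     0.001 -0.    -0.001]
 [-0.001  0.963  0.271 -0.07 ]
 [ 0.     0.     0.     1.   ]] 358.3443190463343
1 shift [ -54.8 -512.3 -391.1] turn [-166.6   -0.     0. ]
-1 shift [ -54.8 -512.3 -391.1] turn [13.4  0.   0. ]
```

>>> apply_moves --pt "0.46 -55 -494 -459 13.4 0 0" --pt "0.46 -55 -494 -459 13.4 0 0" --pt "0.46 -55 -494 -459 13.4 0 0" --pt "0.46 -55 -494 -459 13.4 0 0" --pt "0.46 -55 -494 -459 13.4 0 0" --pt "0.46 -55 -494 -459 13.4 0 0" --pt "0.46 -55 -494 -459 13.4 0 0" --pt "0.46 -55 -494 -459 13.4 0 0"

```text
time: 1.35
tool_pos: [0.4089, -0.209, 0.2866]
tcp_rot: [2.208, 0.032, -2.205]
wrist_force: [1.0, -0.5, 0.5]
width: 0.537
```

Run:
```python
from h import *
plan([0.49,-0.055,0.30],0.03)
```

```text
1 shift [ -13.4 -151.5  -85.6] turn [ 1.8e+02 -1.0e-01  1.0e-01]
-1 shift [ -13.4 -151.5  -85.6] turn [-0.  -0.1 -0. ]
```

>>> apply_moves --pt "0.46 -13 -151 -86 0 0 0" --pt "0.46 -13 -151 -86 0 0 0" --pt "0.46 -13 -151 -86 0 0 0" --pt "0.46 -13 -151 -86 0 0 0" --pt "0.46 -13 -151 -86 0 0 0"

```text
time: 1.98
tool_pos: [0.4894, -0.0574, 0.2988]
tcp_rot: [2.205, 0.033, -2.206]
wrist_force: [-0.4, 0.2, 0.3]
width: 0.54
```

Run:
```python
from h import *
s=read_state();p,T=world_T("wrist");im,d=read_camera("wrist");W=cloud(p,T,d)
print(s["time"],s["tool_pos"],s["width"])
cv2.imwrite("pics/w1.png",im[...,::-1]);np.savez("w1.npz",im=im,d=d,W=W)
for n in ["console","rib_top","stop_top","flask","jar","vial"]:
    for r in spot_in("wrist",n)[:1]: print(n,r,at(W,d,r["at"]))
# console top plane outline, rib
z=W[...,2]; ok=d>0
top=(ok&(abs(z-.060)<.005)); print("top px",top.sum(), np.median(z[top]))
rib=ok&(abs(z-.102)<.004)&(W[...,0]>.4)&(W[...,0]<.56)&(abs(W[...,1]+.03)<.08)
q=W[rib]; 
print("rib",len(q),cv2.minAreaRect(q[:,:2].astype(np.float32)), np.median(q,0))
box=ok&(z>.05)&(z<.08)&(W[...,0]<.68)&(abs(W[...,1]+.055)<.18); n,l,st,c=cv2.connectedComponentsWithStats(box.astype(np.uint8)); k=1+st[1:,4].argmax()
print("box",cv2.minAreaRect(W[l==k][:,:2].astype(np.float32)))
```

```text
1.975 [ 0.48944661 -0.05738373  0.29879992] 0.5400840745459845
console {'at': [280.4, 130.5], 'p': 0.87} [ 0.5408 -0.0583  0.0606]
rib_top {'at': [248.1, 193.1], 'p': 0.62} [ 0.4847 -0.03    0.101 ]
stop_top {'at': [372.8, 184.4], 'p': 0.64} [ 0.4916 -0.1529  0.074 ]
flask {'at': [500.5, 135.1], 'p': 0.88} [ 0.5428 -0.28    0.0585]
jar {'at': [89.2, 172.1], 'p': 0.65} [0.4968 0.1243 0.0846]
top px 35311 0.0600915807374644
rib 817 ((0.4811192750930786, -0.029515329748392105), (0.008524725213646889, 0.08919444680213928), 4.537276268005371) [ 0.48162567 -0.03016222  0.10142299]
box ((0.5286569595336914, -0.061117976903915405), (0.20065532624721527, 0.2607242166996002), 4.631417274475098)
```

View pics/w1.png

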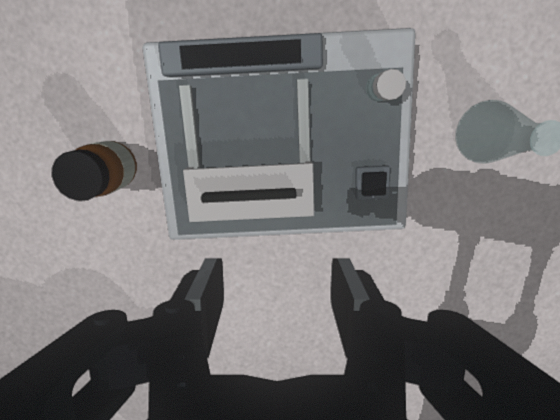

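Run:
```python
from h import *
f=np.load("w1.npz"); d=f["d"]; W=f["W"]; s=read_state(); A=R.from_rotvec(s["tcp_rot"]).as_matrix()
t=(W-s["tool_pos"])@A*1e3; 
import workcell; print(workcell.tips_ahead)
m=(d>0)&(t[...,0]>-45)&(t[...,0]<40)&(abs(t[...,1])<90)&(abs(t[...,2])<40)
for sg in (1,-1):
    q=t[m&(t[...,1]*sg>0)]
    print(sg,len(q),q[:,0].max())
    for x0 in range(-40,30,5):
        r=q[(q[:,0]>=x0)&(q[:,0]<x0+5)]
        if len(r)>5: print(x0,np.percentile(r[:,1],[1,50,99]).round(1),np.percentile(r[:,2],[1,50,99]).round(1),len(r))
```

```text
0.014
1 8207 12.629058504941995
-40 [21.7 37.6 53. ] [-14.7 -12.6  10.4] 1137
-35 [23.1 33.3 50. ] [-14.7 -12.6  -7. ] 626
-30 [21.4 23.  38.9] [-13.3  -7.5   8.7] 437
-25 [21.3 22.  27.9] [-12.3  -8.5   9.8] 433
-20 [21.3 22.2 34.7] [-12.3  -8.    9.8] 350
-15 [21.3 23.  34.9] [-12.2  -7.8   9.8] 367
-10 [21.3 23.3 34.8] [-12.2  -7.8   9.8] 316
-5 [21.3 23.3 34.8] [-12.1  -7.7   9.6] 301
0 [21.3 22.8 34.2] [-12.2  -7.8   9.6] 251
5 [21.3 21.6 31.7] [-12.1  -6.1   9.7] 142
10 [21.3 21.5 21.8] [-8.8 -0.6  9.2] 32
-1 8189 12.090442384658148
-40 [-56.3 -40.5 -24.9] [-14.4 -12.3  10.4] 1119
-35 [-53.7 -36.4 -26.2] [-14.5 -12.3  -6.8] 615
-30 [-41.6 -26.2 -24.5] [-12.9  -7.5   8.8] 467
-25 [-31.1 -25.1 -24.4] [-12.   -8.7  10.1] 408
-20 [-37.7 -25.2 -24.4] [-12.1  -7.8  10. ] 356
-15 [-38.1 -26.5 -24.4] [-12.   -7.6   9.9] 370
-10 [-38.1 -26.4 -24.4] [-12.   -7.6  10.3] 314
-5 [-37.9 -26.7 -24.5] [-12.   -7.6  10. ] 297
0 [-37.7 -26.3 -24.4] [-11.9  -7.5  10.1] 248
5 [-35.2 -24.7 -24.4] [-11.8  -6.9   9.6] 143
10 [-24.8 -24.7 -24.5] [-9.3  1.2  9.5] 38
```

```bash
cat >> h.py <<'E'
PM=np.array([.480,-.0313]); U=np.array([np.cos(.0803),np.sin(.0803)])
def go(dx,z):
    p=PM+U*dx/1e3; plan([*p,z],.0803)
def where():
    s=read_state(); e=s["tool_pos"][:2]-PM; print("t",s["time"],"along",(e@U*1e3).round(2),"lat",(e@[-U[1],U[0]]*1e3).round(2),"z",s["tool_pos"][2].round(4),"F",s["wrist_force"].round(1))
E
python3 -c "
from h import *
go(-29,.106)"
```

```text
1 shift [192.9 -25.6  37.6] turn [177.  -0.   0.]
-1 shift [192.9 -25.6  37.6] turn [-3. -0. -0.]
```

>>> apply_moves --pt "0.46 50 -25.6 37.6 -3 0 0" --pt "0.46 100 -25.6 37.6 -3 0 0" --pt "0.46 130 -25.6 37.6 -3 0 0" --pt "0.46 160 -25.6 37.6 -3 0 0" --pt "0.46 160 -25.6 37.6 -3 0 0"

```text
time: 2.95
tool_pos: [0.4489, -0.0329, 0.1366]
tcp_rot: [2.174, 0.09, -2.186]
wrist_force: [0.1, 0.1, 0.5]
width: 0.538
```

```bash
python3 -c "
from h import *
where();go(-29,.106)
im,d=read_camera('wrist');cv2.imwrite('pics/w2.png',im[...,::-1])"
```

```text
t 2.95 along -31.12 lat 0.95 z 0.1366 F [0.1 0.1 0.5]
1 shift [30.6  1.  -2.3] turn [-1.799e+02 -1.000e-01  5.000e-01]
-1 shift [30.6  1.  -2.3] turn [0.1 0.3 0.1]
```

View pics/w2.png

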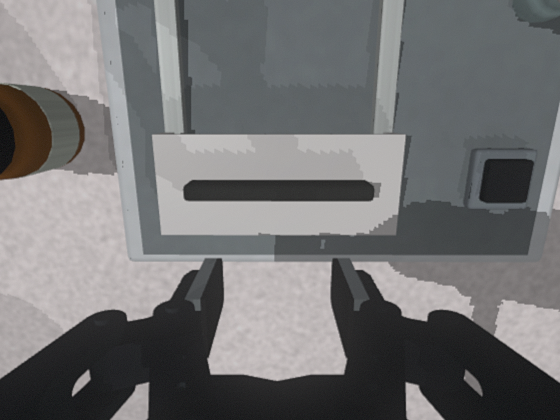

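>>> apply_moves --pt "0.46 30 1 -2 0 0 0" --pt "0.46 30 1 -10 0 0 0" --pt "0.46 30 1 -18 0 0 0" --pt "0.46 30 1 -26 0 0 0" --pt "0.46 30 1 -34 0 0 0" --pt "0.46 30 1 -42 0 0 0" --pt "0.46 30 1 -50 0 0 0" --pt "0.46 30 1 -50 0 0 0"

```text
time: 4.0
tool_pos: [0.5025, -0.0296, 0.1091]
tcp_rot: [2.181, 0.09, -2.178]
wrist_force: [0.2, 0.2, -0.4]
width: 0.544
```

```bash
python3 -c "
from h import *
where();go(45,.106)
im,d=read_camera('wrist');cv2.imwrite('pics/w3.png',im[...,::-1])"
```

```text
t 4.0 along 22.56 lat -0.06 z 0.1091 F [ 0.2  0.2 -0.4]
1 shift [  3.1  -0.  -22.4] turn [-1.799e+02 -0.000e+00 -1.000e-01]
-1 shift [  3.1  -0.  -22.4] turn [ 0.1 -0.1  0. ]
```

View pics/w3.png

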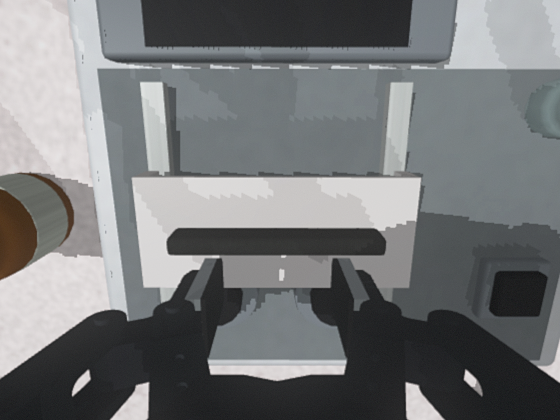

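>>> apply_moves --pt "0.46 1 0 -8 0 0 0" --pt "0.46 1 0 -15 0 0 0" --pt "0.46 1 0 -19 0 0 0" --pt "0.46 1 0 -21.5 0 0 0" --pt "0.46 1 0 -23 0 0 0" --pt "0.46 1 0 -23 0 0 0"

```text
time: 4.8
tool_pos: [0.5242, -0.0277, 0.1078]
tcp_rot: [2.179, 0.09, -2.179]
wrist_force: [-0.4, 0.1, -0.2]
width: 0.541
```

```bash
python3 -c "
from h import *
where()
p,T=world_T('wrist');im,d=read_camera('wrist');cv2.imwrite('pics/w4.png',im[...,::-1]);W=cloud(p,T,d)
for n in ['rib_top','key_left_top','key_right_top']:
    for r in spot_in('wrist',n)[:2]:
        w=at(W,d,r['at']); e=w[:2]-[.4811,-.0298]; print(n,r,w,(e@U*1e3).round(1))
q=W[(d>0)&(abs(W[...,2]-.102)<.003)&(abs(W[...,1]+.03)<.06)&(W[...,0]>.52)];e=(q[:,:2]-[.4811,-.0298])@U*1e3;print(len(q),np.percentile(e,[2,50,98]))
"
```

```text
t 4.8 along 44.38 lat 0.03 z 0.1078 F [-0.4  0.1 -0.2]
rib_top {'at': [275.3, 226.7], 'p': 0.97} [ 0.5443 -0.0246  0.0856] 63.4
key_left_top {'at': [272.8, 226.9], 'p': 0.66} [ 0.5443 -0.0237  0.0857] 63.5
key_right_top {'at': [328.3, 341.3], 'p': 0.61} [ 0.486  -0.0558  0.0817] 2.8
4508 [47.34953814 59.35002148 62.89847525]
```

>>> apply_moves --pt "0.46 0 0 -1.5 0 0 0" --pt "0.46 0 0 -2.5 0 0 0" --pt "0.46 0 0 -2.5 0 0 0" --pt "0.46 0 0 6 0 0 0" --pt "0.46 -15 0 20 0 0 0" --pt "0.46 -15 0 44.5 0 0 0" --pt "0.46 -10 0 44.5 0 0 0" --pt "0.46 -10 0 44.5 0 0 0"

```text
time: 6.0
tool_pos: [0.4804, -0.0314, 0.1178]
tcp_rot: [2.181, 0.09, -2.178]
wrist_force: [-0.1, 0.0, 0.2]
width: 0.533
```

```bash
python3 -c "
from h import *
where()
p,T=world_T('wrist');im,d=read_camera('wrist');cv2.imwrite('pics/w5.png',im[...,::-1]);W=cloud(p,T,d)
q=W[(d>0)&(abs(W[...,2]-.102)<.002)&(abs(W[...,1]+.03)<.04)&(W[...,0]>.525)];e=(q[:,:2]-[.4811,-.0298])@U*1e3;print(len(q),np.percentile(e,[2,50,98]))
go(0,.092)
"
```

```text
t 6.0 along 0.36 lat -0.16 z 0.1178 F [-0.1  0.   0.2]
3905 [56.38443848 60.05450524 63.76358249]
1 shift [25.9 -0.2  0.6] turn [-1.799e+02  0.000e+00 -1.000e-01]
-1 shift [25.9 -0.2  0.6] turn [ 0.1 -0.1 -0. ]
```

View pics/w5.png

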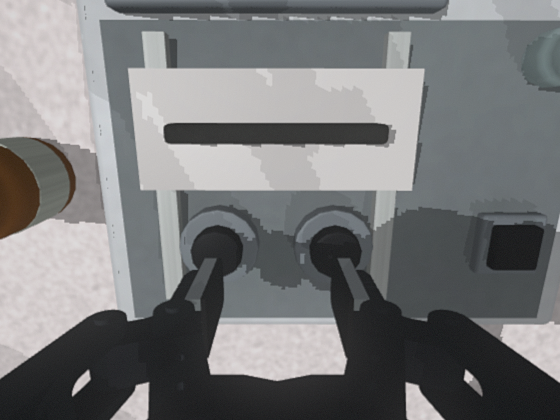

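>>> apply_moves --pt "0.46 15 0 0 0 0 0" --pt "0.46 22 0 0.5 0 0 0" --pt "0.46 25 0 0.5 0 0 0" --pt "0.46 27 0 0.5 0 0 0" --pt "0.46 28 0 0.5 0 0 0" --pt "0.46 28 0 0.5 0 0 0"

```text
time: 6.8
tool_pos: [0.4787, -0.0314, 0.0902]
tcp_rot: [2.178, 0.09, -2.182]
wrist_force: [-4.8, 1.2, 6.8]
width: 0.539
```

```bash
python3 -c "
from h import *
where()"
```

```text
t 6.8 along -1.32 lat 0.05 z 0.0902 F [-4.8  1.2  6.8]
```

>>> apply_moves --pt "0.46 1.5 0 -0.5 0 0 0" --pt "0.46 3 0 -0.5 0 0 0" --pt "0.46 4 0 -0.5 0 0 0" --pt "0.46 4 0 -0.5 0 0 0"

```text
time: 7.3
tool_pos: [0.4791, -0.0314, 0.0876]
tcp_rot: [2.177, 0.09, -2.182]
wrist_force: [-9.6, 0.8, 16.8]
width: 0.537
```

```bash
python3 -c "
from h import *
where()
im,d=read_camera('wrist');cv2.imwrite('pics/w6.png',im[...,::-1])"
```

```text
t 7.3 along -0.95 lat -0.0 z 0.0876 F [-9.6  0.8 16.8]
```

View pics/w6.png

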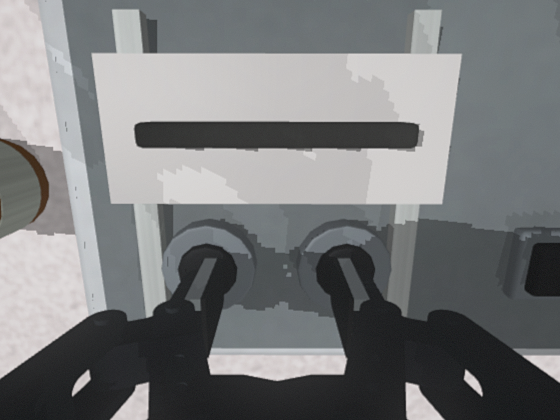

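>>> apply_moves --pt "0.46 1 0 0.5 0 0 0" --pt "0.46 2 0 1 0 0 0" --pt "0.46 2 0 1 0 0 0"

```text
time: 7.72
tool_pos: [0.479, -0.0314, 0.0874]
tcp_rot: [2.179, 0.09, -2.18]
wrist_force: [-12.6, 2.2, 26.5]
width: 0.535
```

```bash
python3 -c "
from h import *
where()"
```

```text
t 7.725 along -0.96 lat -0.03 z 0.0874 F [-12.6   2.2  26.5]
```

>>> apply_moves --pt "0.46 0 0 0 0 0 0" --pt "0.46 0 0 0 0 0 0" --pt "0.46 0 0 0 0 0 0" --pt "0.46 0 0 0 0 0 0" --pt "0.46 0 0 0 0 0 0" --pt "0.46 0 0 0 0 0 0" --pt "0.46 0 0 0 0 0 0" --pt "0.46 0 0 0 0 0 0"

```text
time: 8.72
tool_pos: [0.4791, -0.0314, 0.0874]
tcp_rot: [2.179, 0.09, -2.18]
wrist_force: [-11.9, 2.3, 27.4]
width: 0.54
```

```bash
python3 -c "
from h import *
where(); s=read_state(); print(s['torque'], R.from_rotvec(s['tcp_rot']).as_matrix().round(4), s['width'])
p,T=world_T('wrist');im,d=read_camera('wrist');cv2.imwrite('pics/w7.png',im[...,::-1]);W=cloud(p,T,d)
# heights around each key
V=np.array([-U[1],U[0]])
e=W[...,:2]-[.4811,-.0298]; a=e@U*1e3;b=e@V*1e3
for y0 in (30,-30):
    for lo,hi in((0,12),(14.5,20)):
        r=np.hypot(a,b-y0); m=(d>0)&(r>=lo)&(r<hi)&(a>4)&(W[...,2]<.085); print(y0,lo,hi,m.sum(),np.percentile(W[m][:,2],[10,50,90]).round(4) if m.sum() else '')
crop=cv2.resize(im[190:320,150:410],None,fx=3,fy=3,interpolation=cv2.INTER_CUBIC);cv2.imwrite('pics/w7c.png',cv2.convertScaleAbs(crop[...,::-1],alpha=2.5))
"
```

```text
t 8.725 along -0.95 lat 0.01 z 0.0874 F [-11.9   2.3  27.4]
[ 2.62941181e-01  2.06135959e+00 -1.99583658e-03] [[-7.000e-04  8.230e-02 -9.966e-01]
 [ 2.000e-04 -9.966e-01 -8.230e-02]
 [-1.000e+00 -3.000e-04  6.000e-04]] 0.5401158763709023
30 0 12 730 [0.0744 0.0755 0.0827]
30 14.5 20 1323 [0.0708 0.0716 0.0724]
-30 0 12 728 [0.0745 0.0755 0.0827]
-30 14.5 20 1328 [0.0708 0.0716 0.0724]
```

View pics/w7c.png

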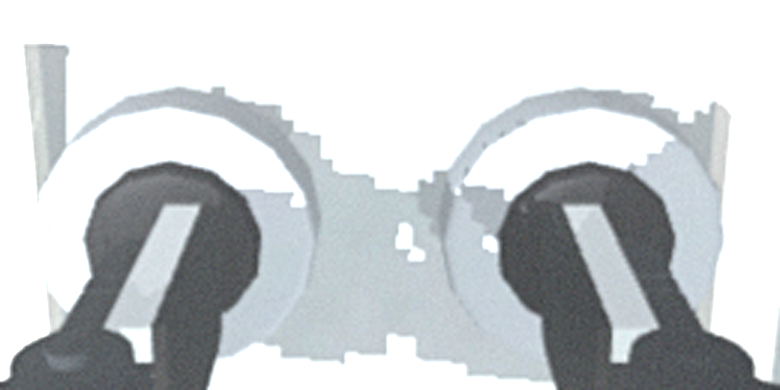

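```bash
python3 -c "
from h import *
p,T=world_T('wrist');im,d=read_camera('wrist');W=cloud(p,T,d)
g=im.sum(2)
for u,v in((207,252),(200,255),(212,249),(347,250),(353,255),(340,249)): print(u,v,im[v,u],at(W,d,(u,v),1))
for u in (190,207,347): print(u,[(v,round(float(W[v,u,2])*1e3,1)) for v in range(225,275,3)])
"
```

```text
207 252 [46 47 48] [ 4.89e-01 -4.00e-04  7.50e-02]
200 255 [48 49 51] [0.4878 0.0023 0.0756]
212 249 [43 43 45] [ 0.4904 -0.0025  0.0749]
347 250 [43 46 47] [ 0.4948 -0.059   0.0752]
353 255 [33 35 36] [ 0.4926 -0.0617  0.0754]
340 249 [44 43 45] [ 0.4948 -0.0562  0.0744]
190 [(225, 67.8), (228, 70.6), (231, 70.9), (234, 71.9), (237, 71.9), (240, 71.8), (243, 72.1), (246, 71.6), (249, 72.2), (252, 75.1), (255, 73.6), (258, 74.5), (261, 75.4), (264, 75.2), (267, 75.4), (270, 76.5), (273, 86.2)]
207 [(225, 70.3), (228, 71.5), (231, 71.7), (234, 70.8), (237, 71.8), (240, 72.0), (243, 72.4), (246, 73.0), (249, 75.4), (252, 75.4), (255, 75.8), (258, 76.0), (261, 81.8), (264, 86.9), (267, 88.0), (270, 91.0), (273, 94.1)]
347 [(225, 69.8), (228, 71.3), (231, 71.6), (234, 70.9), (237, 71.1), (240, 73.4), (243, 71.6), (246, 73.8), (249, 74.9), (252, 75.2), (255, 75.8), (258, 75.7), (261, 81.6), (264, 84.5), (267, 87.9), (270, 90.7), (273, 93.6)]
```

>>> apply_moves --pt "0.46 0 0 0 0 0 0" --pt "0.46 0 0 0 0 0 0" --pt "0.46 0 0 0 0 0 0" --pt "0.46 0 0 0 0 0 0" --pt "0.46 0 0 0 0 0 0" --pt "0.46 0 0 0 0 0 0" --pt "0.46 0 0 0 0 0 0" --pt "0.46 0 0 0 0 0 0"

```text
time: 9.82
tool_pos: [0.4791, -0.0314, 0.0874]
tcp_rot: [2.179, 0.09, -2.18]
wrist_force: [-12.1, 1.7, 27.1]
width: 0.539
```

>>> apply_moves --pt "0.46 0 0 0 0 0 0" --pt "0.46 0 0 0 0 0 0" --pt "0.46 0 0 0 0 0 0" --pt "0.46 0 0 0 0 0 0" --pt "0.46 0 0 0 0 0 0" --pt "0.46 0 0 0 0 0 0" --pt "0.46 0 0 0 0 0 0" --pt "0.46 0 0 0 0 0 0"

```text
time: 10.82
tool_pos: [0.479, -0.0314, 0.0874]
tcp_rot: [2.179, 0.09, -2.18]
wrist_force: [-12.6, 2.0, 27.1]
width: 0.54
```

>>> apply_moves --pt "0.46 0 0 0 0 0 0" --pt "0.46 0 0 0 0 0 0" --pt "0.46 -3 0 0 0 0 0" --pt "0.46 -6 0 0 0 0 0" --pt "0.46 -9 0 0 0 0 0" --pt "0.46 -14 0 0 0 0 0" --pt "0.46 -18 0 0 0 0 0" --pt "0.46 -18 0 0 0 0 0"

```text
time: 11.82
tool_pos: [0.4793, -0.0316, 0.1022]
tcp_rot: [2.18, 0.09, -2.178]
wrist_force: [0.3, 0.6, -0.1]
width: 0.543
```

```bash
python3 -c "
from h import *
where()
p,T=world_T('wrist');im,d=read_camera('wrist');W=cloud(p,T,d)
e=W[...,:2]-[.4811,-.0298]; a=e@U*1e3;b=e@[-U[1],U[0]]*1e3
for y0 in (30,-30):
    r=np.hypot(a,b-y0)
    for lo,hi in((0,12),(14.5,20)):
        m=(d>0)&(r>=lo)&(r<hi)&(a>4)&(W[...,2]<.085); print(y0,lo,hi,m.sum(),np.percentile(W[m][:,2],[10,50,90]).round(4))
m=(d>0)&(abs(W[...,2]-.102)<.002)&(abs(b)<40)&(a>40); print(np.percentile(a[m],[2,50,98]))
go(0,.145)"
```

```text
t 11.825 along -0.75 lat -0.22 z 0.1022 F [ 0.3  0.6 -0.1]
30 0 12 660 [0.0803 0.0815 0.0823]
30 14.5 20 1104 [0.0709 0.0716 0.0724]
-30 0 12 660 [0.0804 0.0814 0.0823]
-30 14.5 20 1117 [0.0707 0.0716 0.0724]
[56.29457688 60.10528438 63.65211928]
1 shift [-43.   -0.2  -1. ] turn [-179.9    0.    -0. ]
-1 shift [-43.   -0.2  -1. ] turn [ 0.1 -0.  -0. ]
```

>>> apply_moves --pt "0.46 -45 0 0 0 0 0" --pt "0.46 -45 0 -20 0 0 0" --pt "0.46 -45 0 -60 0 0 0" --pt "0.46 -45 0 -88 0 0 0" --pt "0.46 -45 0 -88 0 0 0" --pt "0.46 -25 0 -88 0 0 0" --pt "0.46 -5 0 -88 0 0 0" --pt "0.46 -5 0 -88 0 0 0"

```text
time: 12.88
tool_pos: [0.5634, -0.0242, 0.1046]
tcp_rot: [2.173, 0.09, -2.186]
wrist_force: [-0.7, -0.4, 0.6]
width: 0.543
```

```bash
python3 -c "
from h import *
where();go(15,.107)
im,d=read_camera('scene');cv2.imwrite('pics/s1.png',im[...,::-1])"
```

```text
t 12.875 along 83.74 lat 0.41 z 0.1046 F [-0.7 -0.4  0.6]
1 shift [-2.   0.3 68.8] turn [-1.799e+02 -1.000e-01  5.000e-01]
-1 shift [-2.   0.3 68.8] turn [0.1 0.3 0. ]
```

View pics/s1.png

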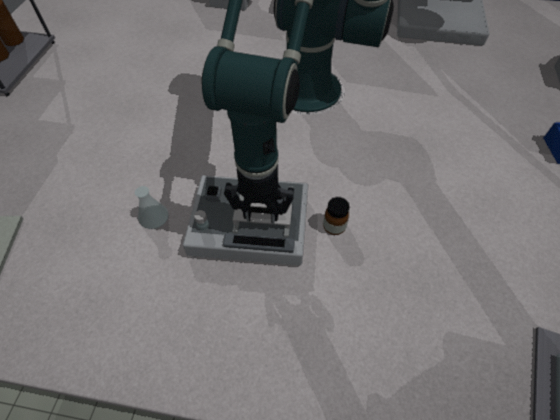

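>>> apply_moves --pt "0.46 -2 0 8 0 0 0" --pt "0.46 -2 0 16 0 0 0" --pt "0.46 -2 0 24 0 0 0" --pt "0.46 -2 0 33 0 0 0" --pt "0.46 -2 0 42 0 0 0" --pt "0.46 -2 0 51 0 0 0" --pt "0.46 -2 0 57 0 0 0" --pt "0.46 -2 0 57 0 0 0"

```text
time: 13.92
tool_pos: [0.5084, -0.029, 0.1084]
tcp_rot: [2.177, 0.09, -2.182]
wrist_force: [0.2, 0.3, -0.1]
width: 0.539
```

```bash
python3 -c "
from h import *
where();go(14,.106)"
```

```text
t 13.925 along 28.49 lat 0.05 z 0.1084 F [ 0.2  0.3 -0.1]
1 shift [ 2.4  0.  14.5] turn [-179.9   -0.     0.2]
-1 shift [ 2.4  0.  14.5] turn [0.1 0.1 0. ]
```

>>> apply_moves --pt "0.46 1 0 6 0 0 0" --pt "0.46 1 0 11 0 0 0" --pt "0.46 1 0 13 0 0 0" --pt "0.46 1 0 14.5 0 0 0" --pt "0.46 1 0 15.5 0 0 0" --pt "0.46 1 0 15.5 0 0 0"

```text
time: 14.68
tool_pos: [0.4953, -0.0301, 0.108]
tcp_rot: [2.182, 0.09, -2.177]
wrist_force: [4.4, 1.3, -2.4]
width: 0.538
```

```bash
python3 -c "
from h import *
where()"
```

```text
t 14.675 along 15.36 lat -0.07 z 0.108 F [ 4.4  1.3 -2.4]
```

>>> apply_moves --pt "0.46 0 0 1 0 0 0" --pt "0.46 0 0 1 0 0 0"

```text
time: 14.92
tool_pos: [0.4952, -0.0302, 0.1081]
tcp_rot: [2.184, 0.09, -2.175]
wrist_force: [7.6, 0.8, -5.5]
width: 0.542
```

>>> apply_moves --pt "0.46 0 0 -8 0 0 0" --pt "0.46 -40 0 -10 0 0 0" --pt "0.46 -90 0 -10 0 0 0" --pt "0.46 -150 0 -10 0 0 0" --pt "0.46 -180 0 -10 0 0 0" --pt "0.46 -180 0 -10 0 0 0"

```text
time: 15.68
tool_pos: [0.5046, -0.0298, 0.291]
tcp_rot: [2.184, 0.089, -2.174]
wrist_force: [0.0, -0.3, -0.7]
width: 0.543
```

```bash
python3 -c "
from h import *
where()
p,T=world_T('wrist');im,d=read_camera('wrist');cv2.imwrite('pics/w8.png',im[...,::-1]);W=cloud(p,T,d)
e=W[...,:2]-[.4811,-.0298]; a=e@U*1e3;b=e@[-U[1],U[0]]*1e3
m=(d>0)&(abs(W[...,2]-.102)<.004)&(abs(b)<40)&(abs(a)<70); print(np.percentile(a[m],[2,50,98]))"
```

```text
t 15.675 along 24.61 lat -0.46 z 0.291 F [ 0.  -0.3 -0.7]
[-3.56415736  0.69240044  4.02454868]
```

View pics/w8.png

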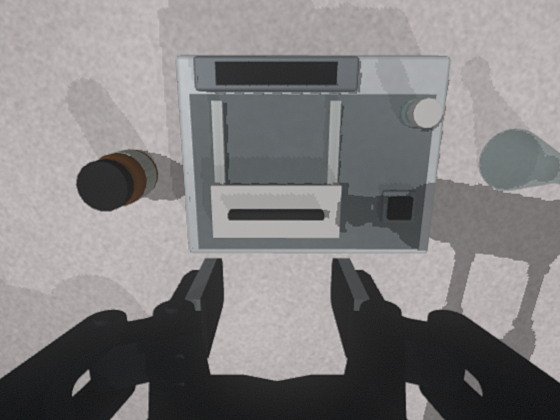

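The last picture shows the shutter shut (rib at about column 277, row 214). The jar, vial and flask are upright, and the stop key was never touched. I'm handing in.

```bash
python3 -c "
from workcell import *
print(finish_job())"
```

```text
the job is handed in; nothing more can be done
None
```

The job is done and handed in at about 16 s of the 64 s allowed. I pushed the shutter open, pressed both round keys together, let them up, and pushed the shutter shut again. `finish_job` gives no verdict, so these are my own checks.

- **Shutter open:** the rib measured 60 mm from shut, both before pressing the keys and after letting them up.
- **Keys held:** one fingertip was on each key, with about 27 N in total against a firm stop, shared evenly as far as the wrist moment shows. They stayed down about 3.3 to 3.7 s.
- **Keys let up:** the tops rose 6 mm when released, which matches full travel.
- **Shutter shut:** the rib ended within about 1 mm of fully shut, with the push meeting the end stop at roughly 8 N.
- **Surroundings:** in the last picture the flask, jar and vial stand upright beside or on the console, and the stop key was not touched. I did not re-measure the three against their starting positions. The arm was lifted clear and the wrist force was near zero.

Two things disagreed or looked odd:
- **Key heights:** the camera read the black key tops about 3.5 mm too high, both up and down. I relied on the force readings and the change in height instead.
- **Sideways force:** there was a sideways force of up to about 13 N while pressing the keys. I put it down to the arm giving slightly under load; it had no visible effect.

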